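# Pin the slide cassette shut and hold it clear of its dock

## Robot

A 7-joint arm with a two-finger parallel gripper is mounted at the origin on the work surface. World frame = base frame: x ahead of the robot, y to its left, z up, the work surface at z = 0. Lengths are in m, angles in degrees, forces in N, time in s.
With the tool pointing down it reaches from about 0.425 to 0.875 m from the base axis. Payload 4.7 kg.
Tool frame: the origin (TCP) lies on the mounting face of the last link; the fingertips stand tcp_to_tips ahead of it and the grasp point (between the pads) lies 164 mm ahead of it (tcp_to_tips is the distance from the TCP to the fingertips, in m); z points along the fingers, y is the line along which they close (so a half turn about z gives the same grasp; the last joint's range is limited). The gripper opens to 87 mm and grips with 3 to 60 N. Pads are 19 mm wide; open, the fingers measure 117 mm over their backs; the gripper's body (75 mm by 190 mm) begins 51 mm behind the grasp point.
Start: joints at [-71.385, 18.392, -4.016, 83.108, 1.295, 78.541, -3.26], TCP at [0.199, 0.619, 0.405] pointing down, gripper open.
Joint ranges: [-163.93, 163.93], [-17.29, 119.83], [-79.2, 71.16], [3.27, 140.29], [-89.18, 269.18], [5.43, 117.66], [-154.24, 154.24]. Speed limits (degrees/s): [147.25, 147.25, 180, 180, 180, 180, 180].

## Interface

Orientations are given as [roll, pitch, yaw] about the fixed x, y, z axes, in that order (R = Rz(yaw) Ry(pitch) Rx(roll)).
In Python, from cell import get_obs, read_camera, sign_off, tcp_to_tips gives the robot as it stands.
- The arm moves only by the tool drive_tool, never from a script. Its argument "rows" is one flat list of numbers, 7 for each row, row after row: the shift along the tool's x, y, z in m, then the turn, a rotation vector about the tool's x, y, z in rad, then the gripper command: -1 is shut, 1 is fully open, values between are in proportion. In form: [tx, ty, tz, rx, ry, rz, fingers, tx, ty, tz, rx, ry, rz, fingers, ...]. A call has 1 to 5 rows; each row shifts and turns the commanded pose from where the row before left it, along the tool's axes as they then stand; what a row does not reach is not made up. A row lasts 1/8 s, in which the tool goes at most 62.5 mm and 10.7 degrees, less where a joint would pass 70% of its speed; a pose out of reach is approached as far as the arm can. A call is refused whole if a number of a shift passes 0.0625 or a number of a turn 0.188, either way. A call with a gripper value outside its range is refused whole. The fingers move at their own pace and stop on an object; "grip_force" is the grip in N (left out, the last holds). Time passes only in rows, so rows that do not move let the fingers close. It gives the time, the measured TCP pose, the force, the opening and the grip force at its end, in the units of the state.
- get_obs(): the state, without advancing time (a new reading comes with each control period).
- read_camera(name): name is "scene" or "side" or "wrist"; returns a dict with "color" (480x640x3 uint8, blue, green, red), "fov_y" (degrees; the focal length in pixels is half the picture's height over the tangent of half this angle, whatever the lens; pixels are square), "cx", "cy" (the principal point, pixels), "cam_to_world" (4x4, takes a point from camera to world coordinates); the wrist camera has in their place "mount" (4x4, takes a point from camera to tool coordinates, whose origin is the TCP and whose axes are the flange's). Camera axes: x right, y up, looking along -z (the intrinsics and any distortion apply to the point x, -y, -z); pixel columns grow to the right and rows downward; lengths in m; the calibration is good to about 2 mm. The wrist camera is an equidistant fisheye: a pixel r from the principal point sees the ray r / f radians off the axis. A picture is of the moment at which its call begins: read the wrist's pose just before it. There is no depth.
- sign_off(): hands the job in; it is judged then, once.
The state is a dict: "time_s": time; "qpos": joint angles; "joint_velocities": joint speeds; "effort": joint torques, N m; "tool_pos": TCP position; "tool_rot": TCP orientation; "force": force on the tool from outside, world axes, zero at the start; "wrist_torque": the same for the moment, N m; "grip_width": finger opening in m; "grasp_force": force on a finger pad.
Only numpy, scipy, OpenCV 4.12 (cv2) and the standard library are available. Lean on these libraries where they do the work, as an engineer would, in place of code of your own. Each camera call takes 0.05 s, during which the arm holds its last target. There are 200 camera calls.

## Task

Take the red-knobbed retaining pin out of its metal stand and push it fully home, down through the orange cover tab and the blue cassette tab below it, so that the sliding cover cannot open. Then pinch the two green side catches of the cassette together and lift it, keeping it level, so that its underside is at least 12 cm above the bench, and finish while still holding it there by the catches, with the pin still fully in. Leave the culture dish, the blue box and the forceps where they are.

Things in the scene. Friction and masses are not known exactly. Their poses are not given: they have to be found in the camera images.
- pin_knob (a point): Knob of the loose retaining pin, this point is 40 mm above the pin's tip on its axis (z up). Pin 52 mm tall overall: steel shank 8 mm diameter, 26 mm long with a tapered tip; above it a red collar 20 mm diameter and 3 mm thick (its underside 14 mm and its top 11 mm below this point); above the collar the red grip knob, 16 mm diameter, 23 mm tall, from 11 mm below to 12 mm above this point. 30 g. It starts upright in a hole in the stand, its collar resting on the stand's top.
- pin_tip (a point): Lower end of the pin's shank, on its axis, 40 mm below pin_knob when upright; z points from tip to knob.
- stand: Fixed aluminium block, 60 x 60 x 34 mm, origin at the centre of its underside; one vertical hole in the middle of its top holds the pin.
- cassette: Blue slide cassette, loose, origin at the centre of its underside, about 0.28 kg with its cover and catches. Box 100 (x) x 36 (y) x 36 mm (z), stack of glass slides inside. At its -x end a blue tab (28 x 28 mm, 10 mm thick, top 36 mm above the underside) with a vertical through hole. It starts seated in the dock, underside 8 mm above the bench, its axes parallel to the dock's, with about 1 mm of play. The dock's hooks hold it down until both catches are pressed in.
- hole (a point): Centre of the upper mouth of the pin hole, on top of the orange cover tab: 64 mm to -x of the cassette's middle and 40 mm above its underside. The cover tab (28 x 28 mm, 4 mm thick) lies directly on the blue tab; holes of 11 mm diameter with 1 mm chamfers run in line through both (14 mm deep in all, open below). Fully home, the pin's collar rests on the cover tab and pin_tip is 26 mm below this point. Axes as the cassette's.
- pinch (a point): Point midway between the two green catch paddles, 50 mm above the cassette's underside, at a good height for pinching; axes as the cassette's (the catches face each other along y). Paddles: 24 mm wide (x), 4 mm thick, standing from 10 to 66 mm above the underside, outer faces 56 mm apart at rest and 44 mm apart when fully pressed in. The cover's top is 40 mm above the underside, inside the paddles; the dock's posts outside them reach 26 mm above the underside.
- catch_left (a joint): Green catch on the cassette's +y side, sprung outward: 0 at rest, grows as it is pressed in, 0.006 m fully in (about 3 N to start, 7 N fully in). Its hook clears the dock from about 0.004 m.
- catch_right (a joint): The same on the -y side.
- cover (a joint): Clear sliding cover with an orange tab: 0 shut (holes in line), grows as it slides to the cassette's -x, up to 0.05 m; held by light friction (2.5 N). Starts shut.
- dock: Fixed dark grey dock, base plate 170 (x) x 100 (y) x 8 mm, origin at the centre of its underside, two hooked posts 34 mm tall at the middle of its long (y) sides, 44 mm long in x, inner lips 59 mm apart.
- dish: Round glass culture dish, 90 mm diameter, 15 mm tall, bystander; origin at the centre of its underside.
- blue_box: Blue plastic box 70 x 100 x 32 mm, bystander; origin at the centre of its underside.
- forceps: Steel forceps 130 mm long (x), 6 mm tall, lying flat, bystander; origin at the centre of the underside.

How it is judged:
By the outcome, as a careful person would: the job done as asked, in the order asked, and still so for the second after the job is handed in, while the arm keeps its last pose, push and grip.
It also fails if it takes over 50 s, if anything falls off the work surface, if the arm or the gripper's body presses on something with over 40 N, if the wrist force passes 120 N, or if a joint passes its speed limit or range.

## Working session

There is one attempt and no reset: what is moved stays moved. The work goes in short steps, Python scripts to look and compute and a tool call to move; the robot and the scene stay as the last step left them, time stands still between calls to the robot, and variables do not carry over. Pictures are saved under pics/ and viewed, at most 10 in all, crops included, and the job is handed in when it is done.

Besides the shell and the picture viewer there is one more tool, called as name(argument=value, ...) on one line, values as JSON. drive_tool: Moves the arm, as the interface text tells. Its arguments: {"type":"object","properties":{"rows":{"type":"array","items":{"type":"number"}},"grip_force":{"type":"number"}},"required":["rows"]}

```bash
mkdir -p pics; ls; python3 - <<'E'
from cell import *
import cv2,numpy as np
o=get_obs(); print(o, tcp_to_tips)
for n in ("scene","side","wrist"):
    c=read_camera(n); cv2.imwrite(f"pics/{n}0.png",c["color"])
    print(n,{k:(np.round(v,4).tolist() if not np.isscalar(v) else v) for k,v in c.items() if k!="color"})
E
```

```text
pics
{'time_s': 0.0, 'qpos': array([-71.38264674,  18.43851465,  -4.01633888,  83.17547148,
         1.29776992,  78.54140304,  -3.2601663 ]), 'joint_velocities': array([-0.05479419,  0.0012083 , -0.01874014, -0.00208913, -0.03475982,
       -0.10040778,  0.06665854]), 'effort': array([ 8.08609566e-04, -4.91279376e+01, -4.03440781e-01, -3.12542689e+01,
       -6.38661068e-02,  4.34962485e-02,  1.88042814e-04]), 'tool_pos': array([0.19877155, 0.61863863, 0.4036625 ]), 'tool_rot': array([-1.79890014e+02,  8.29005133e-03,  1.62193570e+02]), 'force': array([-0.25433026, -0.1259694 , -0.04026051]), 'wrist_torque': array([ 0.01542341, -0.01995386,  0.02294283]), 'grasp_force': 0.0, 'grip_width': 0.08716631380299344} 0.1822
scene {'fov_y': 49.5277206770716, 'cx': 314.8059001728663, 'cy': 240.86745538902483, 'cam_to_world': [[0.0976, -0.5401, 0.8359, 1.4315], [0.9952, 0.0475, -0.0855, -0.0546], [0.0065, 0.8402, 0.5422, 0.6453], [0.0, 0.0, 0.0, 1.0]]}
side {'fov_y': 55.25418982202361, 'cx': 317.4263326598695, 'cy': 232.25613444598343, 'cam_to_world': [[0.9806, 0.1357, -0.1417, 0.3793], [-0.1958, 0.6307, -0.7509, -0.8337], [-0.0126, 0.7641, 0.645, 0.7889], [0.0, 0.0, 0.0, 1.0]]}
wrist {'fov_y': 65.70646984690485, 'cx': 317.38809510550414, 'cy': 244.30621371589262, 'mount': [[-0.0009, 0.9583, 0.2858, 0.0772], [1.0, 0.0011, -0.0005, 0.0007], [-0.0008, 0.2858, -0.9583, 0.0201], [0.0, 0.0, 0.0, 1.0]]}
```

View pics/scene0.png

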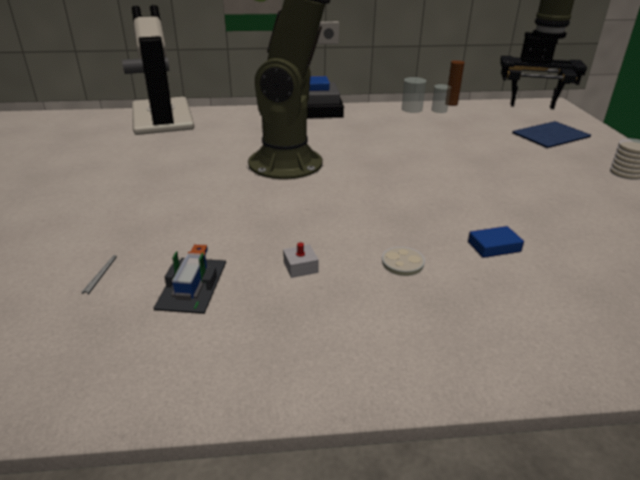

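View pics/side0.png

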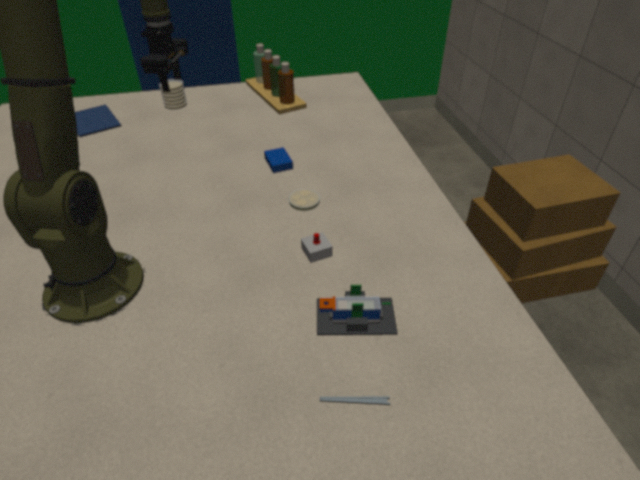

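The scene view shows the red knob at about (300,248), the orange tab at (198,250) and the cassette at (190,275). The side view shows the knob at (317,238), the orange tab at (328,303) and the catches at (356,290) and (358,310). Next I'll triangulate these by colour.

```bash
cat > h.py <<'E'
from cell import *
import cv2,numpy as np
from scipy.spatial.transform import Rotation as R
def T():
    o=get_obs(); M=np.eye(4); M[:3,:3]=R.from_euler('xyz',o['tool_rot'],degrees=True).as_matrix(); M[:3,3]=o['tool_pos']; return M
def ray(c,u,v,M=None):
    f=240/np.tan(np.radians(c['fov_y']/2)); x=(u-c['cx'])/f; y=(v-c['cy'])/f
    if 'mount' in c:
        r=np.hypot(x,y); s=np.sinc(r/np.pi); d=np.array([x*s,-y*s,-np.cos(r)]); C=M@c['mount']
    else: d=np.array([x,-y,-1.]); C=c['cam_to_world']
    d=C[:3,:3]@d; return C[:3,3],d/np.linalg.norm(d)
def plane(r,z): return r[0]+r[1]*(z-r[0][2])/r[1][2]
def tri(a,b):
    A=np.stack([a[1],-b[1]],1); s=np.linalg.lstsq(A,b[0]-a[0],rcond=None)[0]
    p=a[0]+s[0]*a[1]; q=b[0]+s[1]*b[1]; return (p+q)/2,np.linalg.norm(p-q)
HS={'red':[((0,150,60),(6,255,255)),((174,150,60),(180,255,255))],'orange':[((7,150,100),(20,255,255))],'green':[((50,90,20),(85,255,255))],'blue':[((105,130,50),(125,255,255))]}
def blobs(img,col,box=None,amin=8):
    h=cv2.cvtColor(img,cv2.COLOR_BGR2HSV); m=sum(cv2.inRange(h,np.array(a),np.array(b)) for a,b in HS[col])
    if box: k=np.zeros_like(m); x0,x1,y0,y1=box; k[y0:y1,x0:x1]=m[y0:y1,x0:x1]; m=k
    n,l,s,c=cv2.connectedComponentsWithStats(m); return [(np.round(c[i],1).tolist(),s[i].tolist()) for i in range(1,n) if s[i][4]>=amin]
E
python3 - <<'E'
from h import *
s=read_camera('scene'); d=read_camera('side')
B={'scene':(150,340,230,320),'side':(290,410,220,350)}
for col in HS:
    for c,n in ((s,'scene'),(d,'side')): print(col,n,blobs(c['color'],col,B[n]))
def one(col):
    f=lambda c,n:max(blobs(c['color'],col,B[n]),key=lambda b:b[1][4])[0]
    return tri(ray(s,*f(s,'scene')),ray(d,*f(d,'side')))
print('knob',one('red'),'orange',one('orange'))
E
```

```text
red scene [([300.1, 249.4], [297, 243, 7, 13, 67])]
red side [([316.1, 238.5], [314, 234, 5, 10, 39])]
orange scene [([198.3, 248.8], [191, 245, 15, 8, 83])]
orange side [([327.1, 302.8], [319, 297, 16, 13, 145])]
green scene [([175.5, 262.3], [174, 253, 5, 19, 61]), ([201.8, 266.3], [200, 255, 5, 24, 81]), ([195.9, 304.7], [194, 302, 5, 7, 17])]
green side [([355.4, 289.8], [351, 285, 10, 10, 81]), ([386.4, 303.1], [383, 302, 8, 3, 17]), ([357.0, 310.3], [352, 304, 11, 13, 124])]
blue scene [([183.3, 288.0], [173, 283, 22, 15, 169])]
blue side [([341.4, 314.5], [333, 311, 18, 8, 117]), ([371.3, 314.2], [363, 311, 17, 8, 106])]
knob (array([0.53498986, 0.00727368, 0.04555624]), np.float64(0.002327312528346078)) orange (array([ 0.51717358, -0.20263791,  0.04703637]), np.float64(0.0014326434540463584))
```

```bash
cat >> h.py <<'E'
def go(p,yaw=None):
    M=T(); d=M[:3,:3].T@(np.array(p)-M[:3,3]); o=get_obs()
    print('tool shift',np.round(d,4),'yaw now',np.round(o['tool_rot'],2), end=' ')
    Rt=R.from_euler('xyz',[180,0,o['tool_rot'][2] if yaw is None else yaw],degrees=True).as_matrix()
    print('turn',np.round(R.from_matrix(M[:3,:3].T@Rt).as_rotvec(),4), 'shift if turned first',np.round(Rt.T@(np.array(p)-M[:3,3]),4))
E
python3 - <<'E'
from h import *
s=read_camera('scene'); d=read_camera('side')
l=tri(ray(s,201.8,266.3),ray(d,355.4,289.8)); r=tri(ray(s,175.5,262.3),ray(d,357,310.3))
print(l,r)
m=(l[0]+r[0])/2; o=np.array([.5172,-.2026]); v=m[:2]-o; print(m,np.degrees(np.arctan2(v[1],v[0])),np.linalg.norm(v))
e=l[0]-r[0]; print(np.degrees(np.arctan2(-e[0],e[1])))
go([.535,.007,.40],180)
E
```

```text
(array([ 0.58483551, -0.18724636,  0.05246823]), np.float64(0.007232823345716616)) (array([ 0.57203995, -0.2411297 ,  0.05388787]), np.float64(0.0015932058807782419))
[ 0.57843773 -0.21418803  0.05317805] -10.715392681172908 0.06232448677566286
-13.358472042317183
tool shift [-0.5072 -0.4797  0.0047] yaw now [-179.98    0.    162.19] turn [-0.0004 -0.     -0.3108] shift if turned first [-0.3362 -0.6118  0.0045]
```

drive_tool(rows=[0,0,0,0,0,-0.1,0,-0.038,-0.044,0,0,0,0,0,-0.038,-0.044,0,0,0,0,0,-0.038,-0.044,0,0,0,0,0,-0.038,-0.044,0,0,0,0,0], grip_force=20)

```text
time_s: 0.98
tool_pos: [0.3114, 0.4131, 0.405]
tool_rot: [180.0, 0.0, 167.9]
force: [0.9, -0.2, 0.5]
grip_width: 0.047
grasp_force: 0.0
```

drive_tool(rows=[-0.038,-0.044,0,0,0,0,0,-0.038,-0.044,0,0,0,0,0,-0.038,-0.044,0,0,0,0,0,-0.038,-0.044,0,0,0,0,0,-0.038,-0.044,0,0,0,0,0])

```text
time_s: 1.6
tool_pos: [0.4509, 0.1582, 0.4052]
tool_rot: [179.9, 0.0, 167.9]
force: [1.2, 0.5, 0.2]
grip_width: 0.0432
grasp_force: 0.0
```

drive_tool(rows=[-0.038,-0.044,0,0,0,0,0,-0.038,-0.044,0,0,0,0,0,0,0,0,0,0,0,0,0,0,0,0,0,0,0])

```text
time_s: 2.1
tool_pos: [0.5061, 0.0586, 0.4047]
tool_rot: [180.0, -0.0, 167.9]
force: [-0.1, 0.4, -0.5]
grip_width: 0.0433
grasp_force: 0.0
```

```bash
python3 - <<'E'
from h import *
M=T(); print(np.round(M[:3,3],4))
c=read_camera('wrist'); cv2.imwrite('pics/w1.png',c['color'])
for col in ('red','orange','green'): print(col,blobs(c['color'],col,amin=40))
b=max(blobs(c['color'],'red'),key=lambda b:b[1][4]); print(plane(ray(c,*b[0],M),.050))
E
```

```text
[0.5061 0.0586 0.4047]
red [([270.9, 259.3], [262, 248, 19, 24, 313])]
orange [([91.6, 281.1], [79, 267, 28, 28, 505])]
green []
[0.53359493 0.00820259 0.05      ]
```

View pics/w1.png

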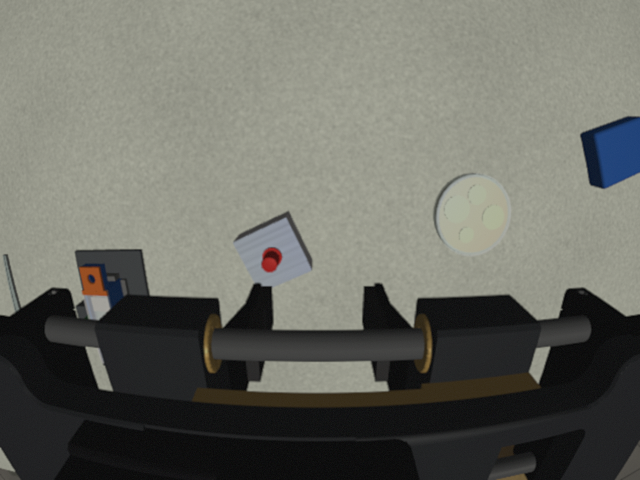

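The wrist view shows the knob at (270,259), the fingers at (265,300) and (375,300), and the orange tab with its hole at (91,280). It agrees with the triangulation to about 1.5 mm.

```bash
python3 - <<'E'
from h import *
go([.5342,.0077,.29])
E
```

```text
tool shift [-0.0385 -0.0447  0.1146] yaw now [ 1.7997e+02 -3.0000e-02  1.6802e+02] turn [ 0.0005 -0.0006 -0.    ] shift if turned first [-0.0384 -0.0446  0.1146]
```

drive_tool(rows=[-0.0128,-0.0149,0.038,0,0,0,0,-0.0128,-0.0149,0.038,0,0,0,0,-0.0128,-0.0149,0.038,0,0,0,0,0,0,0,0,0,0,0,0,0,0,0,0,0,0])

```text
time_s: 2.78
tool_pos: [0.5347, 0.0081, 0.2919]
tool_rot: [179.9, 0.0, 168.1]
force: [-0.2, 0.4, -0.1]
grip_width: 0.0438
grasp_force: 0.0
```

```bash
python3 - <<'E'
from h import *
M=T(); print(np.round(M[:3,3],4))
c=read_camera('wrist'); cv2.imwrite('pics/w2.png',c['color'])
b=max(blobs(c['color'],'red'),key=lambda b:b[1][4]); print(b,plane(ray(c,*b[0],M),.049))
go([.5342,.0077,.2222])
b=blobs(c['color'],'orange',amin=40); print(b)
E
```

```text
[0.5347 0.0081 0.2919]
([314.3, 259.4], [301, 242, 28, 36, 741]) [0.53401228 0.00727781 0.049     ]
tool shift [ 0.0007 -0.0006  0.0702] yaw now [1.7990e+02 1.1000e-01 1.6806e+02] turn [0.0018 0.002  0.    ] shift if turned first [ 0.0006 -0.0005  0.0702]
[([50.9, 278.0], [38, 269, 28, 23, 385])]
```

View pics/w2.png

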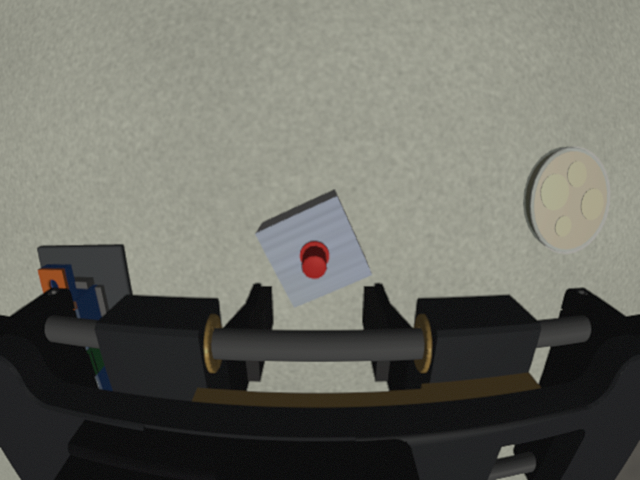

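The knob sits centred between the fingers at (314,259). I'll descend and grip it.

drive_tool(rows=[0.0005,-0.0005,0.035,0,0,0,0,0,0,0.034,0,0,0,0,0,0,0,0,0,0,0,0,0,0,0,0,0,0])

```text
time_s: 3.32
tool_pos: [0.5348, 0.0066, 0.2238]
tool_rot: [179.9, 0.2, 168.0]
force: [0.8, -0.4, 0.9]
grip_width: 0.0435
grasp_force: 0.0
```

drive_tool(rows=[0,0,0,0,0,0,-1,0,0,0,0,0,0,-1,0,0,0,0,0,0,-1,0,0,0,0,0,0,-1], grip_force=25)

```text
time_s: 3.82
tool_pos: [0.534, 0.006, 0.222]
tool_rot: [180.0, 0.0, 167.9]
force: [-0.3, -0.7, 1.7]
grip_width: 0.0148
grasp_force: 25.0
```

drive_tool(rows=[0,0,-0.02,0,0,0,-1,0,0,-0.03,0,0,0,-1,0,0,-0.04,0,0,0,-1,0,0,0,0,0,0,-1])

```text
time_s: 4.32
tool_pos: [0.5352, 0.0057, 0.3149]
tool_rot: [179.8, 0.3, 167.9]
force: [0.3, 0.6, -0.8]
grip_width: 0.0153
grasp_force: 25.0
```

```bash
python3 - <<'E'
from h import *
go([.5172,-.2026,.305])
E
```

```text
tool shift [-0.026  -0.2075  0.0095] yaw now [179.85   0.33 167.91] turn [0.0026 0.0058 0.    ] shift if turned first [-0.0261 -0.2075  0.0099]
```

drive_tool(rows=[-0.0065,-0.04,0,0,0,0,-1,-0.0065,-0.04,0,0,0,0,-1,-0.0065,-0.04,0,0,0,0,-1,-0.0065,-0.04,0,0,0,0,-1,0,0,0,0,0,0,-1])

```text
time_s: 4.95
tool_pos: [0.5245, -0.1598, 0.3108]
tool_rot: [-179.9, -0.1, 167.5]
force: [1.0, 0.5, 0.4]
grip_width: 0.0153
grasp_force: 25.0
```

drive_tool(rows=[0,0,0,0,0,0,-1,0,0,0,0,0,0,-1])

```text
time_s: 5.2
tool_pos: [0.526, -0.1543, 0.3112]
tool_rot: [180.0, -0.1, 168.1]
force: [-0.5, 0.9, -0.8]
grip_width: 0.0155
grasp_force: 25.0
```

```bash
python3 - <<'E'
from h import *
M=T(); print(np.round(M[:3,3],4))
c=read_camera('wrist'); cv2.imwrite('pics/w3.png',c['color'])
for col in ('red','orange','green'): print(col,blobs(c['color'],col,amin=40))
E
```

```text
[ 0.526  -0.1543  0.3112]
red [([317.6, 307.1], [300, 281, 36, 50, 1529])]
orange [([245.7, 254.0], [222, 230, 50, 47, 1720])]
green []
```

View pics/w3.png

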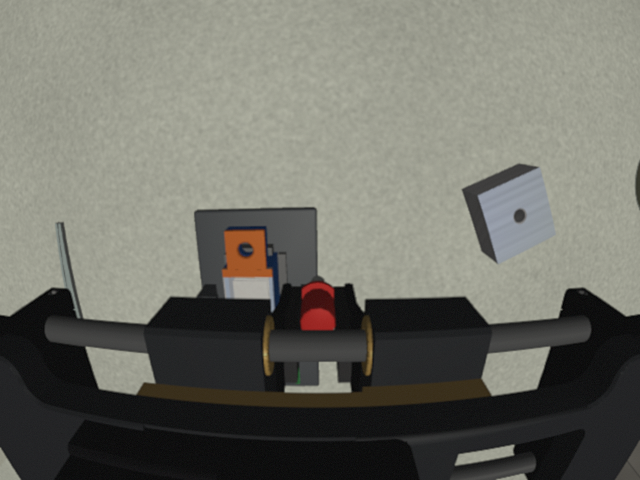

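The orange tab's hole is at about (245,250). The tab edges line up with the image axes, so the yaw is close, and the gripped knob is at (317,307).

```bash
cat >> h.py <<'E'
def tab(c,M,z=.048):
    h=cv2.cvtColor(c['color'],cv2.COLOR_BGR2HSV); m=cv2.inRange(h,np.array((5,120,50)),np.array((22,255,255)))
    cs,hi=cv2.findContours(m,cv2.RETR_CCOMP,cv2.CHAIN_APPROX_NONE)
    k=max(range(len(cs)),key=lambda i:cv2.contourArea(cs[i])*(hi[0][i][3]<0)); ho=[x for x,y in zip(cs,hi[0]) if y[3]==k]
    ho=max(ho,key=cv2.contourArea); e=cv2.fitEllipse(ho); p=plane(ray(c,*e[0],M),z)
    bx=cv2.boxPoints(cv2.minAreaRect(cs[k])); P=np.array([plane(ray(c,*q,M),z)[:2] for q in bx])
    E=np.diff(np.vstack([P,P[:1]]),axis=0); a=np.degrees(np.arctan2(E[:,1],E[:,0]))
    print('hole px',np.round(e,1) if 0 else e,'world',p,'edges deg',np.round(a,1),'len',np.round(np.linalg.norm(E,axis=1),4),'centre',P.mean(0)); return p
E
python3 - <<'E'
from h import *
M=T();c=read_camera('wrist'); p=tab(c,M)
go([p[0],p[1],.29])
E
```

```text
Traceback (most recent call last):
  File "h.py", line 30, in tab
    ho=max(ho,key=cv2.contourArea); e=cv2.fitEllipse(ho); p=plane(ray(c,*e[0],M),z)
                                      ~~~~~~~~~~~~~~^^^^
cv2.error: OpenCV(4.12.0) /io/opencv/modules/imgproc/src/shapedescr.cpp:361: error: (-201:Incorrect size of input array) There should be at least 5 points to fit the ellipse in function 'fitEllipseNoDirect'
```

```bash
python3 - <<'E'
from h import *
M=T();c=read_camera('wrist'); h=cv2.cvtColor(c['color'],cv2.COLOR_BGR2HSV)
for ch in (0,2): print(h[240:262:2,234:258:2,ch])
np.set_printoptions(suppress=True)
cv2.imwrite('pics/c3.png',cv2.resize(c['color'][215:315,190:350],None,fx=5,fy=5,interpolation=cv2.INTER_CUBIC))
E
```

```text
[[ 12  11  11  12  11  11  11  12  12  12  12  12]
 [ 12  12  12  11  10   9  10  10  11  11  11  11]
 [ 11  11  12   1 140  90  80  15   9  11  11  12]
 [ 11  11  10 115 108  30  30  60  90  10  11  12]
 [ 11  11   8 110 109  30  23  20  40   9  11  12]
 [ 12  11  10 118 107 109 115  20  40 135  11  12]
 [ 11  11  12 161 110 107 109 110 110 167  11  12]
 [ 11  12  12  10 157 116 110 110 139   9  12  12]
 [ 11  12  12  11  12  10   6   8  11  11  11  12]
 [ 11  11  11  12  12  12  11  12  12  12  11  12]
 [ 11  11  12  12  11  11  11  11  11  12  12  11]]
[[163 163 165 164 162 159 159 165 165 166 166 165]
 [163 164 164 149 121 104 102 120 149 166 166 165]
 [163 164 145  84  46  45  45  43  74 148 167 166]
 [163 162 113  63  46  38  39  37  38  86 153 166]
 [165 157 105  61  61  79  85  85  85  92 144 166]
 [162 156 110  64  57  64  78  90  90  78 137 165]
 [163 159 128  63  67  57  55  57  59  59 144 165]
 [163 162 145 105  60  63  64  57  61 114 159 166]
 [162 162 163 146 125  95  84  90 120 154 165 164]
 [163 163 164 163 157 148 143 147 159 164 165 164]
 [162 162 162 163 164 164 164 164 164 164 163 164]]
```

View pics/c3.png

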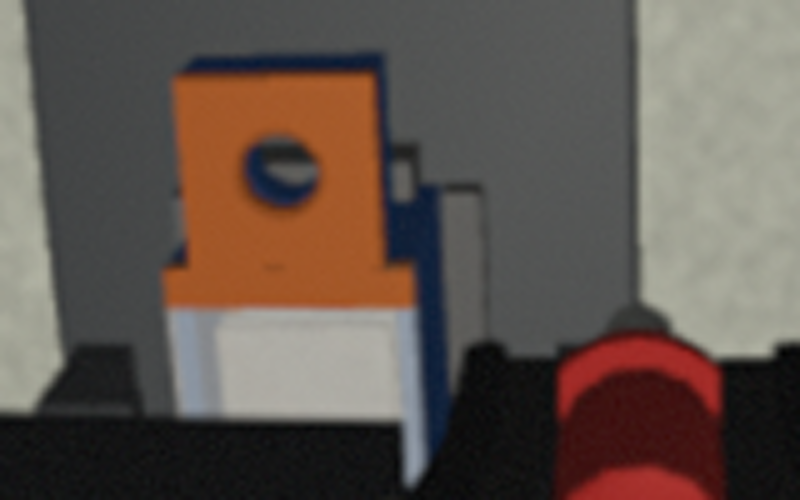

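The crop puts the hole at about full-image (246,249), with tab corners at crop (174,75), (383,70), (188,266) and (385,266).

```bash
cat >> h.py <<'E'
def hole(c,M,uv,z=.048,w=11):
    u,v=map(int,uv); m=(c['color'][v-w:v+w+1,u-w:u+w+1].max(2)<132).astype(np.uint8)
    n,l,s,ce=cv2.connectedComponentsWithStats(m); i=1+np.argmax(s[1:,4]); x=s[i]; px=(u-w+x[0]+(x[2]-1)/2,v-w+x[1]+(x[3]-1)/2)
    p=plane(ray(c,*px,M),z); print('hole',px,x,p); return p
E
python3 - <<'E'
from h import *
M=T();c=read_camera('wrist'); print(M[:3,3]); p=hole(c,M,(246,249))
q=[plane(ray(c,190+a/5-.4,215+b/5-.4,M),.048)[:2] for a,b in ((174,75),(383,70),(188,266),(385,266))]
ang=lambda d:round(np.degrees(np.arctan2(d[1],d[0])),1)
print(ang(q[2]-q[0]),ang(q[3]-q[1]),ang(q[0]-q[1])+90,ang(q[2]-q[3])+90)
go([p[0],p[1],.29])
E
```

```text
[ 0.52605196 -0.154829    0.31162047]
hole (np.float64(246.0), np.float64(249.0)) [  3   3  17  17 221] [ 0.51477247 -0.20232507  0.048     ]
-12.1 -13.8 -11.0 -11.599999999999994
tool shift [ 0.0012 -0.0486  0.0217] yaw now [179.98  -0.   168.01] turn [ 0.0003 -0.0001 -0.    ] shift if turned first [ 0.0012 -0.0486  0.0217]
```

drive_tool(rows=[0.0005,-0.0245,0,0,0,0,-1,0.0005,-0.0245,0,0,0,0,-1,0,0,0.02,0,0,0,-1,0,0,0.02,0,0,0,-1,0,0,0,0,0,0,-1])

```text
time_s: 6.02
tool_pos: [0.5141, -0.203, 0.2705]
tool_rot: [-180.0, -0.2, 167.9]
force: [-0.9, 0.1, -0.0]
grip_width: 0.0151
grasp_force: 25.0
```

drive_tool(rows=[0,0,0,0,0,0,-1,0,0,0,0,0,0,-1])

```text
time_s: 6.28
tool_pos: [0.5151, -0.2036, 0.2728]
tool_rot: [180.0, 0.1, 167.9]
force: [-0.2, -0.5, -0.0]
grip_width: 0.015
grasp_force: 25.0
```

```bash
python3 - <<'E'
from h import *
go([.5148,-.2028,.262]);print(get_obs()['tool_pos'])
c=read_camera('wrist'); cv2.imwrite('pics/c4.png',cv2.resize(c['color'][200:340,220:420],None,fx=4,fy=4,interpolation=cv2.INTER_CUBIC))
E
```

```text
tool shift [0.0005 0.0008 0.0108] yaw now [1.7999e+02 1.0000e-01 1.6794e+02] turn [0.0002 0.0018 0.    ] shift if turned first [0.0005 0.0008 0.0108]
[ 0.51507915 -0.20364976  0.27276584]
```

View pics/c4.png

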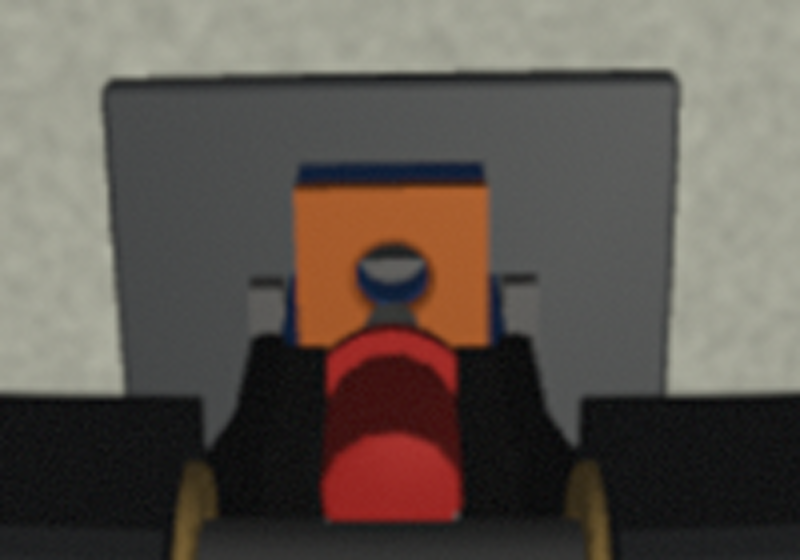

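The hole is at crop (393,275) and the shank tip is directly in line at (392,305), so the lateral alignment is good. I'll check x from the rays.

```bash
python3 - <<'E'
from h import *
M=T();c=read_camera('wrist'); i=np.linalg.inv(M)
print(M[:3,3])
f=lambda v,z:np.round((i@np.append(plane(ray(c,317.9,200+v/4-.4,M),z),1))[:3],4)
print('hole tool',f(276,.048),'tip far edge',f(303,M[2,3]-.2142),'collar far edge',f(325,M[2,3]-.1742-.0125))
E
```

```text
[ 0.51498741 -0.20365923  0.27265217]
hole tool [0.0012 0.001  0.2247] tip far edge [0.0011 0.001  0.2142] collar far edge [0.009  0.0009 0.1867]
```

drive_tool(rows=[0.002,0,0.004,0,0,0,-1,0,0,0.006,0,0,0,-1,0,0,0.006,0,0,0,-1,0,0,0,0,0,0,-1])

```text
time_s: 6.88
tool_pos: [0.5125, -0.2031, 0.255]
tool_rot: [-180.0, -0.1, 167.9]
force: [0.5, 0.0, -0.9]
grip_width: 0.0152
grasp_force: 25.0
```

drive_tool(rows=[0,0,0.005,0,0,0,-1,0,0,0.005,0,0,0,-1,0,0,0.005,0,0,0,-1,0,0,0,0,0,0,-1])

```text
time_s: 7.38
tool_pos: [0.5125, -0.2031, 0.2402]
tool_rot: [-180.0, -0.0, 167.9]
force: [-0.2, -1.5, -1.1]
grip_width: 0.015
grasp_force: 25.0
```

drive_tool(rows=[0,0,0.002,0,0,0,-1,0,0,0.002,0,0,0,-1,0,0,0.001,0,0,0,-1,0,0,0,0,0,0,-1])

```text
time_s: 7.88
tool_pos: [0.5127, -0.2032, 0.236]
tool_rot: [180.0, 0.0, 167.9]
force: [-1.1, 0.0, 3.3]
grip_width: 0.0156
grasp_force: 25.0
```

drive_tool(rows=[0,0,0.001,0,0,0,-1,0,0,0.001,0,0,0,-1,0,0,0,0,0,0,-1])

```text
time_s: 8.25
tool_pos: [0.5126, -0.2035, 0.2355]
tool_rot: [179.9, -0.0, 167.9]
force: [-6.3, 2.0, 14.9]
grip_width: 0.0151
grasp_force: 25.0
```

drive_tool(rows=[0,0,-0.001,0,0,0,-0.3,0,0,0,0,0,0,-0.2,0,0,0,0,0,0,-0.2,0,0,-0.02,0,0,0,-0.2,0,0,-0.06,0,0,0,0.7])

```text
time_s: 8.88
tool_pos: [0.5115, -0.2022, 0.3124]
tool_rot: [-180.0, -0.4, 167.9]
force: [1.6, -0.2, -0.6]
grip_width: 0.039
grasp_force: 0.0
```

drive_tool(rows=[0,0,-0.03,0,0,0,0.7,0.03,0,0,0,0,0,0.7,0,0,0,0,0,0,0.7])

```text
time_s: 9.25
tool_pos: [0.482, -0.197, 0.3448]
tool_rot: [179.9, -0.0, 167.9]
force: [1.3, -0.5, 0.3]
grip_width: 0.0667
grasp_force: 0.0
```

```bash
python3 - <<'E'
from h import *
M=T();c=read_camera('wrist');print(M[:3,3])
cv2.imwrite('pics/w5.png',c['color'])
for col in ('red','orange','green'): print(col,blobs(c['color'],col,amin=40))
E
```

```text
[ 0.48201306 -0.1970204   0.34476426]
red [([317.6, 282.0], [305, 266, 25, 33, 585])]
orange [([318.1, 280.5], [297, 261, 43, 40, 760])]
green [([348.4, 324.0], [346, 319, 6, 11, 64]), ([288.6, 324.3], [286, 320, 6, 10, 57]), ([287.5, 367.3], [285, 362, 6, 13, 66]), ([349.5, 373.8], [346, 362, 8, 27, 121])]
```

View pics/w5.png

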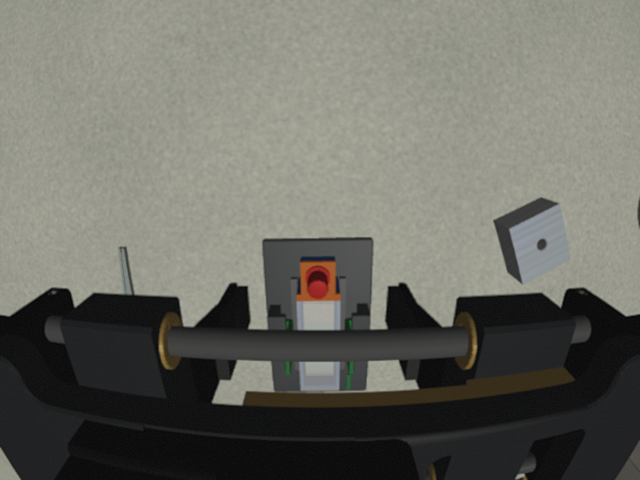

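The pin is seated: the collar at (317,282) sits on the orange tab. The catches are symmetric at columns 288 and 349, so the yaw is fine.

```bash
python3 - <<'E'
from h import *
go([.5764,-.2160,.222])
E
```

```text
tool shift [-0.0954  0.0007  0.1227] yaw now [1.7994e+02 3.0000e-02 1.6792e+02] turn [0.001  0.0004 0.    ] shift if turned first [-0.0954  0.0008  0.1227]
```

drive_tool(rows=[-0.0475,0.0004,0,0,0,0,1,-0.0475,0.0004,0,0,0,0,1,0,0,0.035,0,0,0,1,0,0,0.03,0,0,0,1,0,0,0,0,0,0,1])

```text
time_s: 9.93
tool_pos: [0.5759, -0.2153, 0.2765]
tool_rot: [-180.0, -0.3, 167.9]
force: [-0.0, 0.1, 0.3]
grip_width: 0.0871
grasp_force: 0.0
```

drive_tool(rows=[0,0,0.025,0,0,0,1,0,0,0.02,0,0,0,1,0,0,0.012,0,0,0,1,0,0,0,0,0,0,1,0,0,0,0,0,0,1])

```text
time_s: 10.55
tool_pos: [0.5768, -0.2163, 0.2236]
tool_rot: [-180.0, 0.1, 167.9]
force: [0.8, 1.0, 0.8]
grip_width: 0.087
grasp_force: 0.0
```

```bash
python3 - <<'E'
from h import *
go([.5764,-.2160,.222]);print(get_obs()['tool_pos'])
c=read_camera('wrist'); 
for col in ('red','orange','green'): print(col,blobs(c['color'],col,amin=40))
cv2.imwrite('pics/w6.png',c['color'][180:480,160:480])
E
```

```text
tool shift [0.0004 0.0002 0.0016] yaw now [-1.8000e+02  8.0000e-02  1.6792e+02] turn [-0.      0.0014 -0.    ] shift if turned first [0.0004 0.0002 0.0016]
[ 0.5767596  -0.21625696  0.22356217]
red [([315.6, 168.0], [292, 144, 48, 50, 1882])]
orange [([316.8, 181.6], [276, 136, 83, 80, 3558])]
green [([262.6, 300.8], [249, 265, 25, 65, 1140]), ([374.6, 299.9], [364, 264, 25, 66, 1123]), ([366.3, 376.5], [363, 364, 8, 26, 164])]
```

View pics/w6.png

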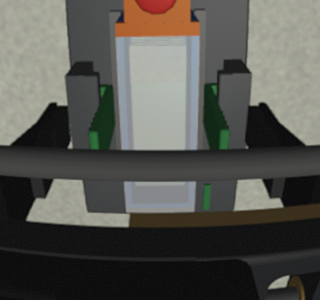

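The catches at columns 263 and 375 are centred between the open fingers, so I'll pinch.

drive_tool(rows=[0,0,0.001,0,0,0,-0.1,0,0,0,0,0,0,-0.1,0,0,0,0,0,0,-0.1,0,0,0,0,0,0,-0.3,0,0,0,0,0,0,-1], grip_force=25)

```text
time_s: 11.22
tool_pos: [0.5764, -0.216, 0.2219]
tool_rot: [180.0, 0.0, 167.9]
force: [-0.9, -0.3, 1.8]
grip_width: 0.0448
grasp_force: 6.3
```

drive_tool(rows=[0,0,0,0,0,0,-1,0,0,0,0,0,0,-1,0,0,0,0,0,0,-1])

```text
time_s: 11.6
tool_pos: [0.5765, -0.216, 0.222]
tool_rot: [180.0, 0.0, 167.9]
force: [-0.7, 0.6, 2.4]
grip_width: 0.044
grasp_force: 25.0
```

Both catches are fully in at 44 mm. I'll lift slowly at first.

drive_tool(rows=[0,0,-0.003,0,0,0,-1,0,0,-0.005,0,0,0,-1,0,0,-0.007,0,0,0,-1,0,0,0,0,0,0,-1])

```text
time_s: 12.1
tool_pos: [0.5767, -0.2162, 0.2375]
tool_rot: [-180.0, 0.1, 167.9]
force: [0.7, 0.2, -3.1]
grip_width: 0.0433
grasp_force: 25.0
```

Force is about -3 N, which matches the cassette's weight hanging free of the dock.

drive_tool(rows=[0,0,-0.02,0,0,0,-1,0,0,-0.03,0,0,0,-1,0,0,-0.03,0,0,0,-1,0,0,-0.03,0,0,0,-1,0,0,-0.015,0,0,0,-1])

```text
time_s: 12.72
tool_pos: [0.5766, -0.2166, 0.3647]
tool_rot: [180.0, 0.2, 167.9]
force: [0.3, -1.1, -2.6]
grip_width: 0.0436
grasp_force: 25.0
```

drive_tool(rows=[0,0,-0.004,0,0,0,-1,0,0,0,0,0,0,-1,0,0,0,0,0,0,-1,0,0,0,0,0,0,-1])

```text
time_s: 13.22
tool_pos: [0.5762, -0.2159, 0.3648]
tool_rot: [-180.0, -0.1, 167.9]
force: [-0.1, -1.2, -2.8]
grip_width: 0.0438
grasp_force: 25.0
```

```bash
python3 - <<'E'
from h import *
c=read_camera('wrist'); 
d=read_camera('side'); a=cv2.resize(d['color'][190:350,260:440],(400,356)); b=c['color'][120:476,120:520]
cv2.imwrite('pics/f.png',np.hstack([a,b]))
for col in ('red','orange','green'): print(col,blobs(c['color'],col,amin=40))
E
```

```text
red [([315.0, 169.5], [291, 145, 49, 51, 1922])]
orange [([316.0, 183.7], [274, 138, 85, 80, 3618])]
green [([270.1, 303.0], [260, 267, 19, 63, 771]), ([364.5, 301.4], [358, 266, 17, 64, 786])]
```

View pics/f.png

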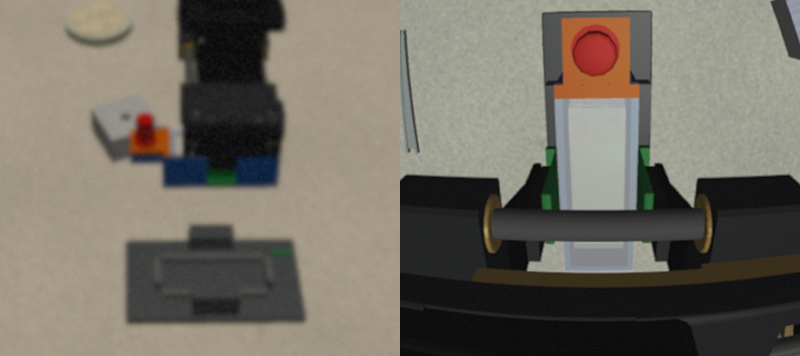

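The cassette is lifted level, with its underside at about 0.15 m. The pin collar is still on the tab at (595,50), unchanged from before the lift. The catches are pinched and the dock is empty.

```bash
python3 -c "
from cell import *
print(sign_off())"
```

```text
the job is handed in; nothing more can be done
None
```

The job is handed in: the pin is fully home through both tabs, and the arm is holding the cassette level by its pinched catches, underside about 15 cm above the bench. The dish, box and forceps were not touched.

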